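# Set the jog console's speed dial and jog the stage

## Task

On the grey jog console, turn the black dial until its white line points at the green stud, and leave it set there. Then push the black ball-topped stick well over towards the orange dot, keep it there for about two seconds, and let it spring back upright; never push it towards the white dot. Leave the other things on the desk where they are.

Things in the scene. Friction and masses are not known exactly. Their poses are not given: they have to be found in the camera images.
- console: grey desk console with an aluminium top, fixed to the desk, 130 (x) x 280 (y) x 45 mm high; origin at the centre of its underside, z up. In its frame the dial's axis stands at x 0, y +75 mm, and the stick's pivot at x 0, y -75 mm, 45 mm high. The console's position and yaw vary
- dial (a joint): angle of the dial about the vertical, rad, positive anticlockwise from above; 0 when its white line points along the console's +x; turns from -2.4 to 2.4. Stiff enough (0.05 N m friction) to stay where it is left
- dial_grip (a point): on the dial's axis, 69 mm above the desk, at half height of its bar grip. The dial is a black round skirt, 82 mm across and 10 mm thick (top 55 mm above the desk), with an upright bar across it, 60 mm long, 16 mm wide, 28 mm tall (top 83 mm above the desk), to be gripped across its 16 mm. A white line runs along the bar's top from the middle to one end, down that end and out over the skirt
- dial_mark (a point): point that turns with the dial, 52 mm from its axis, straight out along the white line, on the circle of the studs: it comes onto a stud when the line points at that stud
- stick (a joint): tilt of the stick, rad: 0 upright, positive with its ball towards the console's +y (towards the dial), range -0.55 to 0.55. Tilts only in this plane; a spring (0.4 N m/rad, about 2 N at the ball for 0.4 rad) returns it to 0
- stick_ball (a point): centre of the stick's black ball, 30 mm across, 70 mm above the stick's pivot, 115 mm above the desk when upright; below it a 10 mm steel shaft with a rubber boot at its foot
- green_stud: green round stud, 10 mm across and 6 mm high, fixed on the console's top on a circle of 52 mm round the dial's axis; origin at the centre of its underside. Four studs (green, yellow, blue, white) share four places at 0.7 and 1.2 rad to either side of the console's +x; which is where varies
- yellow_stud: yellow round stud, 10 mm across and 6 mm high, fixed on the console's top on a circle of 52 mm round the dial's axis; origin at the centre of its underside. Four studs (green, yellow, blue, white) share four places at 0.7 and 1.2 rad to either side of the console's +x; which is where varies
- blue_stud: blue round stud, 10 mm across and 6 mm high, fixed on the console's top on a circle of 52 mm round the dial's axis; origin at the centre of its underside. Four studs (green, yellow, blue, white) share four places at 0.7 and 1.2 rad to either side of the console's +x; which is where varies
- white_stud: white round stud, 10 mm across and 6 mm high, fixed on the console's top on a circle of 52 mm round the dial's axis; origin at the centre of its underside. Four studs (green, yellow, blue, white) share four places at 0.7 and 1.2 rad to either side of the console's +x; which is where varies
- orange_dot: orange round dot, 18 mm across, 4 mm high, fixed on the console's top 45 mm to one side (console +y or -y, it varies) of the stick's pivot; origin at the centre of its underside
- white_dot: white round dot, same size, on the other side of the stick
- white_tub: round white tub with a white lid, 65 mm across, 68 mm high; bystander, origin at the centre of its underside
- blue_case: closed blue plastic case, 118 x 93 x 34 mm; bystander, origin at the centre of its underside
- white_box: small white carton, 85 x 55 x 30 mm; bystander, origin at the centre of its underside

How it is judged:
By the outcome, as a careful person would: the job done as asked, in the order asked, and still so for the second after the job is handed in, with the robot touching nothing.
It also fails if it takes over 48 s, if anything falls off the work surface, if the arm or the gripper's body presses on something with over 40 N, if the wrist force passes 120 N, or if a joint passes its speed limit or range.

## Robot

A 6-joint arm with a two-finger parallel gripper is mounted at the origin on a cart in front of the work surface, level with it; the furniture and walls round the work are solid. World frame = base frame: x ahead of the robot, y to its left, z up, the work surface at z = 0. Lengths are in m, angles in rad, forces in N, time in s.
With the tool pointing down it reaches from about 0.425 to 1.125 m from the base axis. Payload 14.9 kg.
Tool frame: the origin (TCP) lies at the very end of the fingers, on their centre line; the grasp point (between the pads) lies 19 mm behind it; z points along the fingers, y is the direction in which the jaws open and shut (so a half turn about z gives the same grasp; the last joint's range is limited). The gripper opens to 91 mm and grips with 3 to 60 N. Pads are 32 mm wide; open, the fingers measure 118 mm over their backs; the gripper's body (76 mm by 178 mm) begins 60 mm behind the grasp point.
Start: joints at [-0.033, 0.379, 1.734, -0, 1.028, -0.033], TCP at [0.7, -0, 0.18] pointing down, gripper open.
Joint ranges: [-2.77, 2.77], [-0.74, 2.19], [0, 2.66], [-1.06, 4.2], [0.31, 2.87], [-3.08, 3.08]. Speed limits (rad/s): [1.89, 1.89, 2.39, 3.14, 3.14, 3.14].

## Interface

Orientations are given as a rotation vector (axis times angle).
In Python, from cell import * gives the robot as it stands. The module is installed in compiled form; this text tells all that it offers.
- The arm moves only by the shell command python3 -m inch 'ROWS' [FORCE]. ROWS is JSON, a list of rows, each a list of 5 numbers: the shift along the tool's x, y, z in mm, then the turn about the tool's z in degrees, then the closure, from 0 (fully open) to 1 (shut). In form: [[x, y, z, turn, jaw], ...]. A call has 1 to 5 rows; each row shifts and turns the commanded pose from where the row before left it, along the tool's axes as they then stand; what a row does not reach is not made up. A row lasts 1/10 s, in which the tool goes at most 50 mm and 8.59 degrees, less where a joint would pass 70% of its speed; a pose out of reach is approached as far as the arm can. A call is refused whole if a number of a shift passes 50 or a number of a turn 8.59, either way. A call with a gripper value outside its range is refused whole. The fingers move at their own pace and stop on an object; FORCE is the grip in N (left out, the last holds). Time passes only in rows, so rows that do not move let the fingers close. It gives the time, the measured TCP pose, the force and the opening at its end, in the units of the state.
- state(): the state, without advancing time (a new reading comes with each control period).
- snapshot(name): name is "scene" or "top" or "wrist"; returns (picture, depth): 400x640x3 uint8, red, green, blue; 400x640 float32, m along the optical axis (not along the pixel's ray), 0 where there is no reading.
- camera_info(name): a dict with "camera_matrix" (3x3 intrinsics, pixels), "distortion" ([k1, k2, p1, p2, k3] as OpenCV has them; the pictures are not rectified), "view" (4x4, takes a point from world to camera coordinates); the wrist camera has in their place "mount" (4x4, takes a point from camera to tool coordinates, whose origin is the TCP and whose axes are the flange's). Camera axes: x right, y down, z forward; pixel columns grow to the right and rows downward; lengths in m; the calibration is good to about 2 mm. A picture is of the moment at which its call begins: read the wrist's pose just before it. camera_info takes no time and is no camera call.
- close_job(): hands the job in, once; it reports no verdict.
The state is a dict: "clock": time; "joint_pos": joint angles; "qvel": joint speeds; "joint_torque": joint torques, N m; "tool_pos": TCP position; "eef_rot": TCP orientation; "contact_force": force on the tool from outside, world axes, zero at the start; "torque": the same for the moment, N m; "width": finger opening in m.
Only numpy, scipy, OpenCV 4.12 (cv2) and the standard library are available. Lean on these libraries where they do the work, as an engineer would, in place of code of your own. Each camera call takes 0.05 s, during which the arm holds its last target. There are 200 camera calls.

## Working session

There is one attempt and no reset: what is moved stays moved. The work goes in short steps, Python scripts to look and compute and a shell command to move; the robot and the scene stay as the last step left them, time stands still between calls to the robot, and variables do not carry over. Pictures are saved under pics/ and viewed, about 8 in all and at most 12, crops included, and the job is handed in when it is done.

```bash
mkdir -p pics; cat > h.py <<'E'
from cell import *
import numpy as np, cv2
from scipy.spatial.transform import Rotation as R
def cam(n):
    c=camera_info(n); K=np.array(c["camera_matrix"]); D=np.array(c["distortion"],float)
    if n=="wrist":
        s=state(); T=np.eye(4); T[:3,:3]=R.from_rotvec(s["eef_rot"]).as_matrix(); T[:3,3]=s["tool_pos"]
        V=np.linalg.inv(T@np.array(c["mount"]))
    else: V=np.array(c["view"])
    return K,D,V
def ray(C,uv):
    K,D,V=C; p=cv2.undistortPoints(np.array([[uv]],float),K,D)[0,0]
    W=np.linalg.inv(V); return W[:3,3], W[:3,:3]@np.array([p[0],p[1],1.])
def onz(C,uv,z):
    o,d=ray(C,uv); return o+d*(z-o[2])/d[2]
def atdepth(C,uv,dep):
    o,d=ray(C,uv); return o+d*dep
def proj(C,P):
    K,D,V=C; r=cv2.Rodrigues(V[:3,:3])[0]
    return cv2.projectPoints(np.array(P,float).reshape(-1,1,3),r,V[:3,3],K,D)[0][:,0]
def meet(rays):
    A=np.zeros((3,3));b=np.zeros(3)
    for o,d in rays:
        d=d/np.linalg.norm(d);M=np.eye(3)-np.outer(d,d);A+=M;b+=M@o
    return np.linalg.solve(A,b)
E
python3 - <<'E'
from h import *
s=state(); print(s)
for n in ["top","scene"]:
    C=cam(n); im,d=snapshot(n); np.savez(f"pics/{n}0.npz",im=im,d=d); cv2.imwrite(f"pics/{n}0.png",im[:,:,::-1])
    print(n,C[0].round(1).tolist(),np.linalg.inv(C[2]).round(3).tolist())
print(camera_info("wrist"))
E
```

```text
{'clock': 0.0, 'joint_pos': array([-3.32951863e-02,  3.79391069e-01,  1.73479121e+00,  1.46590734e-05,
        1.02846871e+00, -3.33228831e-02]), 'qvel': array([ 8.46018488e-04,  9.63849934e-04, -5.88283760e-04,  1.40493041e-03,
       -8.54836142e-04,  2.18828559e-05]), 'joint_torque': array([ 6.45993277e-04, -7.63727903e+01, -4.34372771e+01,  6.49972307e-02,
        4.23743343e-02, -1.55693674e-04]), 'tool_pos': array([6.99570403e-01, 1.57815041e-05, 1.79695330e-01]), 'eef_rot': array([-2.22086642e+00, -2.22091111e+00,  1.12104498e-03]), 'contact_force': array([ 0.70404342,  0.33278412, -0.13748531]), 'torque': array([ 0.03534313, -0.02224472, -0.00197749]), 'width': 0.09151246623001968}
top [[475.5, 0.0, 319.5], [0.0, 475.5, 195.9], [0.0, 0.0, 1.0]] [[-0.012, -0.988, 0.155, 0.368], [-1.0, 0.014, 0.011, -0.047], [-0.013, -0.155, -0.988, 1.545], [0.0, 0.0, 0.0, 1.0]]
scene [[361.0, 0.0, 321.2], [0.0, 361.0, 196.3], [0.0, 0.0, 1.0]] [[0.92, -0.271, 0.283, 0.297], [-0.391, -0.673, 0.628, -0.666], [0.021, -0.689, -0.725, 0.854], [0.0, 0.0, 0.0, 1.0]]
{'camera_matrix': array([[302.42820538,   0.        , 322.7601916 ],
       [  0.        , 302.42820538, 198.46048156],
       [  0.        ,   0.        ,   1.        ]]), 'distortion': array([-0.04576184,  0.        ,  0.        ,  0.        ,  0.        ]), 'mount': array([[-1.08999899e-03, -9.65345581e-01, -2.60972643e-01,
         7.38667694e-02],
       [ 9.99999269e-01, -1.18893884e-03,  2.21244105e-04,
         8.45668459e-04],
       [-5.23857530e-04, -2.60972211e-01,  9.65346171e-01,
        -2.04650560e-01],
       [ 0.00000000e+00,  0.00000000e+00,  0.00000000e+00,
         1.00000000e+00]])}
```

View pics/top0.png

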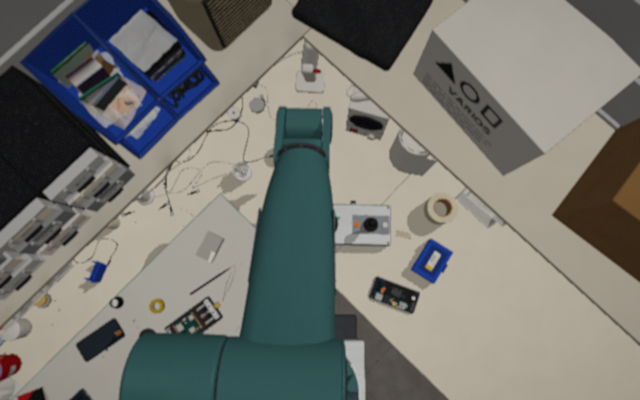

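View pics/scene0.png

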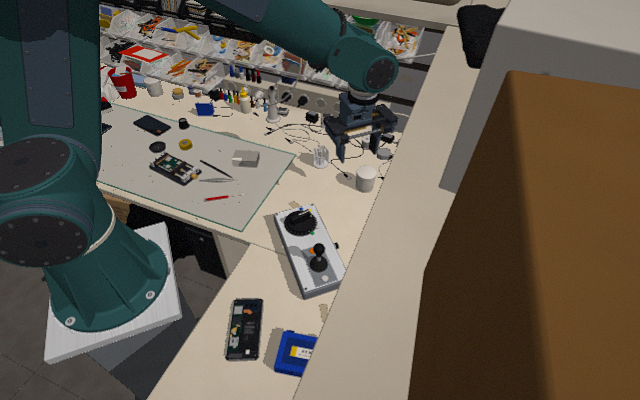

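Top: the console's right end is at (340–390, 205–245), the stick ball at (371,224) and the orange dot at (357,224); the arm hides the dial. Scene: dial at (300,220), ball at (320,250), orange dot at about (311,247) on the dial side, white dot at about (325,278).

```bash
python3 - <<'E'
from h import *
f=np.load("pics/scene0.npz"); im=f["im"]; 
c=im[190:310,255:365]; cv2.imwrite("pics/crop1.png",cv2.resize(c[:,:,::-1],None,fx=5,fy=5,interpolation=cv2.INTER_CUBIC)[:600])
C=cam("scene");T=cam("top")
for n,uv,z in [("dial",(300,220),.055),("ball",(319,250),.115),("orange",(311,247),.047),("white",(325,278),.047)]: print(n,onz(C,uv,z).round(3))
print("top ball",onz(T,(371,224.5),.115),meet([ray(T,(371,224.5)),ray(C,(319,250))]), "orange",onz(T,(357,224),.047))
E
```

```text
dial [ 0.516 -0.038  0.055]
ball [ 0.509 -0.193  0.115]
orange [ 0.513 -0.132  0.047]
white [ 0.51  -0.234  0.047]
top ball [ 0.50301285 -0.18436342  0.115     ] [ 0.50779017 -0.18626772  0.10627376] orange [ 0.51161184 -0.14680884  0.047     ]
```

View pics/crop1.png

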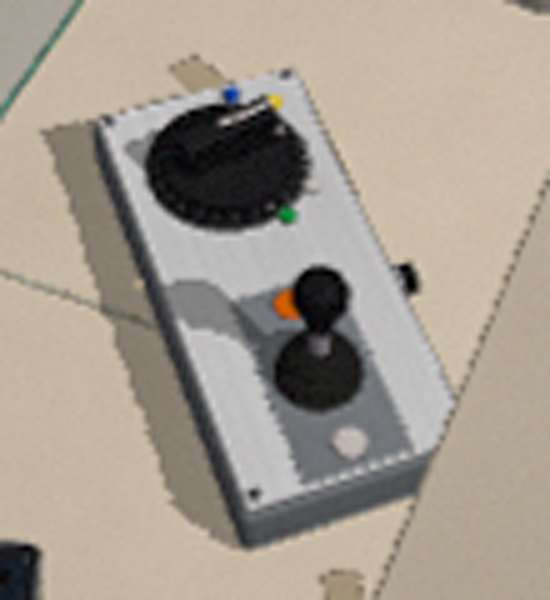

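Yaw is near 0 and orange is on the +y (dial) side. Green is in the −1.2 rad place and the line is around +0.7. I'll bring the wrist camera over it.

```bash
python3 -m inch '[[-20,-40,-10,0,0],[-20,-40,-10,0,0],[-20,-40,-10,0,0],[-20,-40,-10,0,0],[0,-20,0,0,0]]'; python3 -m inch '[[0,0,0,0,0],[0,0,0,0,0]]'
cat > look.py <<'E'
import sys
from h import *
n=sys.argv[1]
C=cam("wrist"); im,d=snapshot("wrist"); np.savez(f"pics/{n}.npz",im=im,d=d,V=C[2]); cv2.imwrite(f"pics/{n}.png",im[:,:,::-1])
s=state(); print(s["clock"],s["tool_pos"].round(4))
hsv=cv2.cvtColor(im,cv2.COLOR_RGB2HSV)
for k,lo,hi,z in [("green",(50,120,50),(80,255,255),.051),("yellow",(22,150,120),(32,255,255),.051),("blue",(105,150,80),(125,255,255),.051),("orange",(5,200,150),(18,255,255),.049)]:
    m=cv2.inRange(hsv,lo,hi); nn,l,st,ce=cv2.connectedComponentsWithStats(m)
    for i in range(1,nn):
        if st[i,4]>25: print(k,st[i,4],ce[i].round(1),"z-plane",onz(C,ce[i],z).round(4),"depth",atdepth(C,ce[i],d[int(ce[i][1]),int(ce[i][0])]).round(4))
E
python3 look.py w1
```

```text
clock: 0.6
tool_pos: [0.5177, -0.0814, 0.2211]
eef_rot: [2.222, 2.219, 0.0]
contact_force: [0.0, -0.0, 0.1]
width: 0.0913
clock: 0.8
tool_pos: [0.5202, -0.08, 0.2205]
eef_rot: [2.222, 2.221, 0.001]
contact_force: [0.3, 0.1, 0.6]
width: 0.0911
0.85 [ 0.5206 -0.0799  0.2204]
yellow 37 [353.  116.6] z-plane [ 0.5577 -0.0058  0.051 ] depth [ 0.5577 -0.0058  0.0508]
blue 27 [336.8 103. ] z-plane [0.538  0.0099 0.051 ] depth [0.538  0.0099 0.0518]
blue 248 [235.5 324.1] z-plane [ 0.3933 -0.2976  0.051 ] depth [ 0.3823 -0.3226  0.0189]
orange 77 [316.6 223.1] z-plane [ 0.5131 -0.1414  0.049 ] depth [ 0.5131 -0.1417  0.0481]
```

View pics/w1.png

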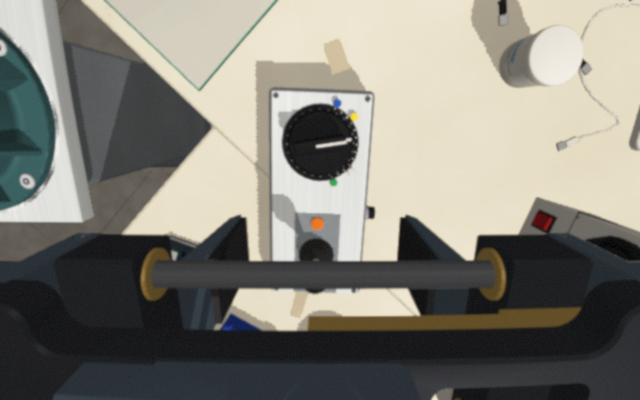

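Wrist view: dial centre at about (320,142) with its white line towards (350,141), nearly along +x. Blue stud is at (337,103), yellow at (353,117), green at (333,182) and the orange dot at (317,223). Next I measure from the depth points.

```bash
cat > meas.py <<'E'
import sys
from h import *
def pts(n):
    f=np.load(f"pics/{n}.npz"); im,d,V=f["im"],f["d"],f["V"]; C=(*cam("wrist")[:2],V)
    v,u=np.mgrid[:400,:640]; p=cv2.undistortPoints(np.stack([u,v],-1).reshape(-1,1,2).astype(float),C[0],C[1])[:,0]
    W=np.linalg.inv(V); X=(np.c_[p,np.ones(len(p))]*d.reshape(-1,1))@W[:3,:3].T+W[:3,3]
    return im,d,C,X.reshape(400,640,3)
if __name__=="__main__":
    im,d,C,X=pts(sys.argv[1]); c0=np.array(eval(sys.argv[2])) if len(sys.argv)>2 else np.array([.52,-.04])
    g=im.max(2); hs=cv2.cvtColor(im,cv2.COLOR_RGB2HSV); r=np.hypot(*(X[...,:2]-c0).transpose(2,0,1))
    sk=(X[...,2]>.050)&(X[...,2]<.06)&(g<70)&(r<.06)&(d>0)
    (cu,cv_),ax,an=cv2.fitEllipse(cv2.convexHull(np.argwhere((X[...,2]>.05)&(X[...,2]<.09)&(r<.05)&(g<70))[:,::-1].astype(np.int32)))
    print("skirt z",np.median(X[sk][:,2]).round(4))
    P=X[sk][:,:2]; h=cv2.convexHull(P.astype(np.float32))[:,0]; A=np.c_[2*h,np.ones(len(h))]; s=np.linalg.lstsq(A,(h**2).sum(1),rcond=None)[0]
    ce=s[:2]; print("dial centre",ce.round(4),"R",np.sqrt(s[2]+ce@ce).round(4))
    bt=(X[...,2]>.078)&(X[...,2]<.09)&(r<.045); B=X[bt]; print("bar top z",np.median(B[:,2]).round(4),len(B),"centre",B[:,:2].mean(0).round(4))
    w,v=np.linalg.eigh(np.cov(B[:,:2].T)); print("bar dir(line mod pi)",np.arctan2(v[1,1],v[0,1]).round(3), "size",np.sqrt(12*w).round(4))
    wl=bt&(g>120); L=X[wl][:,:2]; m=L.mean(0)-B[:,:2].mean(0); print("white line n",len(L),"angle",np.arctan2(m[1],m[0]).round(3),"pca",end=' ')
    w,v=np.linalg.eigh(np.cov(L.T)); print(np.arctan2(v[1,1],v[0,1]).round(3))
    for k,lo,hi in [("green",(50,80,40),(85,255,255)),("yellow",(20,120,100),(34,255,255)),("blue",(105,120,60),(125,255,255)),("orange",(5,180,120),(18,255,255))]:
        m=(cv2.inRange(hs,lo,hi)>0)&(np.hypot(*(X[...,:2]-ce).transpose(2,0,1))<.14)&(X[...,2]>.044)&(X[...,2]<.056)
        if m.any():
            q=X[m].mean(0); e=q[:2]-ce; print(k,m.sum(),q.round(4),"r",np.hypot(*e).round(4),"ang",np.arctan2(e[1],e[0]).round(3))
    sm=(X[...,2]>.10)&(X[...,2]<.14)&(np.hypot(*(X[...,:2]-ce-[0,-.15]).transpose(2,0,1))<.04)&(g<80)
    if sm.any(): print("ball",sm.sum(),X[sm].mean(0).round(4),X[sm].max(0).round(4),X[sm].min(0).round(4))
    tp=(X[...,2]>.040)&(X[...,2]<.049)&(g>100)&(np.abs(X[...,0]-ce[0])<.09)&(X[...,1]>ce[1]-.06)&(X[...,1]<ce[1]+.08)
    T=X[tp]; print("top z",np.median(T[:,2]).round(4),"min/max",T.min(0).round(4),T.max(0).round(4))
    es=[]
    for y in np.arange(ce[1]-.06,ce[1]+.05,.005):
        t=T[np.abs(T[:,1]-y)<.0025]; es.append([y,t[:,0].min(),t[:,0].max()])
    es=np.array(es); print("yaw by edges",[-np.polyfit(es[:,0],es[:,i],1)[0].round(3) for i in(1,2)],"mid x",es[:,1:].mean().round(4))
E
python3 meas.py w1
```

```text
skirt z 0.0551
dial centre [ 0.5172 -0.0369] R 0.0406
bar top z 0.0831 762 centre [ 0.5175 -0.0369]
bar dir(line mod pi) -2.997 size [0.0159 0.0592]
white line n 127 angle 0.115 pca -3.003
green 36 [ 0.5342 -0.0856  0.051 ] r 0.0515 ang -1.235
yellow 48 [ 0.5579 -0.0056  0.0506] r 0.0513 ang 0.657
blue 37 [0.5378 0.01   0.051 ] r 0.0512 ang 1.157
orange 95 [ 0.5135 -0.1413  0.0494] r 0.1044 ang -1.607
ball 51 [ 0.5118 -0.1917  0.1289] [ 0.5213 -0.1885  0.1318] [ 0.5023 -0.195   0.1256]
top z 0.0452 min/max [ 0.4525 -0.0969  0.04  ] [0.5825 0.0269 0.049 ]
yaw by edges [np.float64(-0.053), np.float64(-0.05)] mid x 0.5172
```

The numbers agree with the given sizes: heights 55/83/45 mm, R 41, bar 59×16, studs at 51.5. The line is at +0.141 rad, green at −1.237, console yaw about −0.04. I'll turn the tool −98° to grip across the bar, then turn it +79°.

```bash
python3 -m inch '[[43,-3,0,0,0],[0,0,0,-8.2,0],[0,0,0,-8.2,0],[0,0,0,-8.2,0],[0,0,0,-8.2,0]]' >/dev/null; python3 -m inch '[[0,0,0,-8.2,0],[0,0,0,-8.2,0],[0,0,0,-8.2,0],[0,0,0,-8.2,0],[0,0,0,-8.2,0]]'>/dev/null; python3 -m inch '[[0,0,30,-8.2,0],[0,0,30,-8.2,0],[0,0,0,-8,0],[0,0,0,0,0],[0,0,0,0,0]]'
python3 - <<'E'
from h import *
s=state(); M=R.from_rotvec(s["eef_rot"]).as_matrix(); print(s["clock"],s["tool_pos"],"x ang",np.degrees(np.arctan2(M[1,0],M[0,0])),"tilt",M[:,2].round(4)); e=np.r_[.5174,-.0369,.061]-s["tool_pos"]; print("to go, tool mm",(M.T@e*1000).round(1))
E
python3 look.py w2; python3 meas.py w2 '[.5172,-.0369]'
```

```text
clock: 2.35
tool_pos: [0.5179, -0.0368, 0.1605]
eef_rot: [-0.219, 3.134, -0.0]
contact_force: [0.7, -1.2, 0.1]
width: 0.0915
2.35 [ 0.51786735 -0.03680532  0.16045417] x ang -172.01885042315968 tilt [ 3.e-04 -0.e+00 -1.e+00]
to go, tool mm [ 0.5 -0.  99.5]
2.4 [ 0.5179 -0.0368  0.1607]
green 39 [275.4 195.4] z-plane [ 0.5339 -0.0858  0.051 ] depth [ 0.5335 -0.0857  0.0522]
yellow 201 [24.7  8.5] z-plane [ 0.3793 -0.3512  0.051 ] depth [ 0.3759 -0.3667  0.035 ]
yellow 41 [345.6 225.6] z-plane [ 0.5574 -0.0058  0.051 ] depth [ 0.5573 -0.0059  0.0514]
blue 227 [4.6 9.3] z-plane [ 0.3816 -0.3735  0.051 ] depth [ 0.3783 -0.3903  0.0349]
blue 4027 [39.2 46.5] z-plane [ 0.4135 -0.3372  0.051 ] depth [ 0.4117 -0.3533  0.0336]
blue 35 [362.4 210.4] z-plane [0.5376 0.0096 0.051 ] depth [0.5375 0.0096 0.0511]
orange 141 [225.3 169.1] z-plane [ 0.513  -0.1417  0.049 ] depth [ 0.5132 -0.142   0.0483]
skirt z 0.0551
dial centre [ 0.5173 -0.0377] R 0.0403
bar top z 0.0831 1010 centre [ 0.5164 -0.0376]
bar dir(line mod pi) -3.001 size [0.0162 0.0592]
white line n 151 angle 0.156 pca -2.989
green 51 [ 0.5337 -0.0857  0.0509] r 0.0508 ang -1.242
yellow 52 [ 0.5574 -0.0059  0.0508] r 0.0511 ang 0.67
blue 47 [0.5373 0.0097 0.0512] r 0.0514 ang 1.172
orange 164 [ 0.513  -0.1416  0.0493] r 0.104 ang -1.612
ball 995 [ 0.509  -0.182   0.1242] [ 0.5235 -0.172   0.1315] [ 0.4972 -0.1971  0.1001]
top z 0.0453 min/max [ 0.4536 -0.0977  0.04  ] [0.5827 0.0274 0.0489]
yaw by edges [np.float64(-0.039), np.float64(-0.046)] mid x 0.5173
```

Both views agree. Descend and grip.

```bash
python3 -m inch '[[0,0,40,0,0.3],[0,0,40,0,0.3],[0,0,19,0,0.3],[0,0,0,0,0.5],[0,0,0,0,1]]' 25; python3 -m inch '[[0,0,0,0,1],[0,0,0,0,1],[0,0,0,0,1],[0,0,0,0,1]]'
python3 - <<'E'
from h import *
s=state(); M=R.from_rotvec(s["eef_rot"]).as_matrix(); print(s["tool_pos"],"x ang",np.degrees(np.arctan2(M[1,0],M[0,0])),s["contact_force"],s["width"])
E
```

```text
clock: 2.9
tool_pos: [0.5178, -0.037, 0.0622]
eef_rot: [-0.222, 3.133, -0.0]
contact_force: [1.5, 0.2, -0.4]
width: 0.0536
clock: 3.3
tool_pos: [0.5174, -0.037, 0.0619]
eef_rot: [-0.224, 3.133, -0.0]
contact_force: [0.3, 0.2, -0.2]
width: 0.0224
[ 0.51736413 -0.03704775  0.06189408] x ang -171.81144128288017 [ 0.31685242  0.2454727  -0.22556243] 0.022406794148716325
```

Still closing; a little more time, then turn.

```bash
python3 -m inch '[[0,0,0,0,1],[0,0,0,0,1],[0,0,0,0,1]]'; python3 -m inch '[[0,0,0,7.9,1],[0,0,0,7.9,1],[0,0,0,7.9,1],[0,0,0,7.9,1],[0,0,0,7.9,1]]';  python3 -m inch '[[0,0,0,7.9,1],[0,0,0,7.9,1],[0,0,0,7.9,1],[0,0,0,7.9,1],[0,0,0,7.9,1]]';python3 -m inch '[[0,0,0,0,1],[0,0,0,0,1],[0,0,0,0,1]]'
python3 - <<'E'
from h import *
s=state(); M=R.from_rotvec(s["eef_rot"]).as_matrix(); print(s["tool_pos"],"x ang",np.degrees(np.arctan2(M[1,0],M[0,0])),s["contact_force"],s["torque"],s["width"])
E
python3 look.py w3
```

```text
clock: 3.6
tool_pos: [0.517, -0.037, 0.0613]
eef_rot: [0.225, -3.133, -0.0]
contact_force: [-0.3, 0.1, 0.0]
width: 0.0005
clock: 4.1
tool_pos: [0.517, -0.037, 0.0613]
eef_rot: [-0.856, -3.023, 0.0]
contact_force: [0.2, 0.2, 0.2]
width: 0.0011
clock: 4.6
tool_pos: [0.517, -0.037, 0.0613]
eef_rot: [-1.827, -2.555, 0.0]
contact_force: [-0.9, 0.5, -0.5]
width: 0.0008
clock: 4.9
tool_pos: [0.517, -0.037, 0.0613]
eef_rot: [-1.816, -2.564, 0.0]
contact_force: [0.4, -1.2, -0.4]
width: 0.0003
[ 0.51699017 -0.03701182  0.06131751] x ang 109.38428701527212 [ 0.40363783 -1.21847583 -0.42409946] [-0.02486826 -0.00396807  0.0119141 ] 0.0002828142161190294
4.95 [ 0.517  -0.037   0.0613]
yellow 113 [387.8 196.7] z-plane [ 0.5576 -0.005   0.051 ] depth [ 0.5574 -0.005   0.0514]
blue 104 [370.5 168.1] z-plane [0.5377 0.0105 0.051 ] depth [0.5376 0.0105 0.0514]
```

The jaws shut to 0 mm, so nothing is gripped. I need to look.

View pics/w3.png

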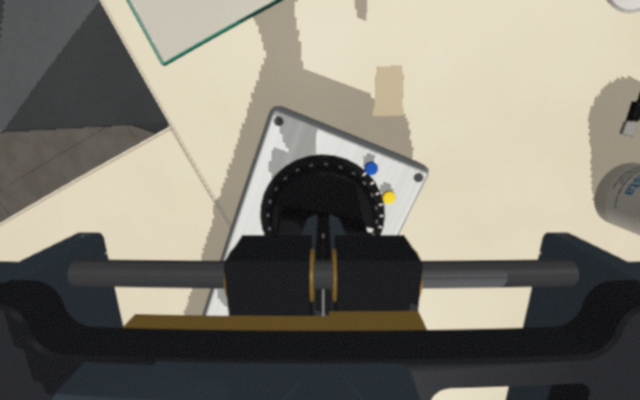

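The jaws sit over the dial, with yellow at (388,197) and blue at (371,168); the bar is hidden. I'll check whether it turned with the scene camera.

```bash
python3 - <<'E'
from h import *
im,d=snapshot("scene"); c=im[160:270,250:370]; cv2.imwrite("pics/s2.png",cv2.resize(c[:,:,::-1],None,fx=5,fy=5,interpolation=cv2.INTER_CUBIC))
from meas import pts
im,d,C,X=pts("w3")
c=im[150:330,230:420]; 
m=(np.hypot(X[...,0]-.517,X[...,1]+.037)<.04)&(d>0)&(X[...,2]>.06)&(X[...,2]<.088); print(m.sum(),X[m].mean(0) if m.any() else 0)
print(X[215:330:6,323].round(3).tolist())
E
```

```text
1306 [ 0.51037568 -0.03278652  0.07664735]
[[0.515, -0.029, 0.067], [0.515, -0.029, 0.079], [0.516, -0.032, 0.083], [0.518, -0.036, 0.084], [0.519, -0.04, 0.083], [0.52, -0.044, 0.083], [0.526, -0.06, 0.056], [0.528, -0.064, 0.056], [0.507, -0.006, 0.187], [0.507, -0.006, 0.19], [0.507, -0.007, 0.191], [0.508, -0.009, 0.191], [0.509, -0.011, 0.191], [0.54, -0.1, 0.046], [0.542, -0.105, 0.046], [0.545, -0.112, 0.044], [0.546, -0.117, 0.045], [0.51, -0.014, 0.2], [0.51, -0.013, 0.203], [0.51, -0.013, 0.205]]
```

View pics/s2.png

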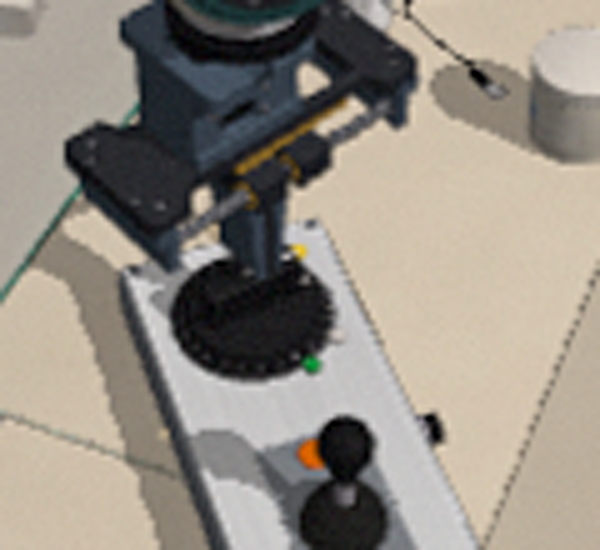

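```bash
python3 - <<'E'
from h import *
from meas import pts
s=state(); M=R.from_rotvec(s["eef_rot"]).as_matrix(); t=s["tool_pos"]
P=[t,t+M@[0,0,-.019],t+M@[0,0,-.1]]
print("wrist",proj(cam("wrist"),P).round(0).tolist()); print("scene full",proj(cam("scene"),P).round(0).tolist(),"crop",((proj(cam("scene"),P)-[250,160])*5).round(0).tolist())
im,d,C,X=pts("w3")
m=(X[...,2]>.05)&(X[...,2]<.18)&(d>0)&(np.hypot(X[...,0]-.517,X[...,1]+.037)<.06)
v,u=np.where(m)
for lo,hi in [(.06,.075),(.075,.088),(.088,.1),(.1,.13),(.13,.18)]:
    k=m&(X[...,2]>lo)&(X[...,2]<hi); 
    if k.any(): print(lo,k.sum(),(( X[k]-t)@M).min(0).round(3),((X[k]-t)@M).max(0).round(3),np.argwhere(k).min(0),np.argwhere(k).max(0))
c=im[150:330,220:430]; cv2.imwrite("pics/c3.png",cv2.resize(np.clip(c[:,:,::-1].astype(float)*2.2,0,255).astype(np.uint8),None,fx=3,fy=3,interpolation=cv2.INTER_CUBIC))
E
```

```text
wrist [[321.0, 223.0], [321.0, 233.0], [320.0, 308.0]]
scene full [[300.0, 218.0], [300.0, 214.0], [299.0, 194.0]] crop [[250.0, 292.0], [250.0, 270.0], [246.0, 171.0]]
0.06 462 [ 0.001 -0.028 -0.014] [0.013 0.03  0.001] [206 280] [227 365]
0.075 844 [-0.007 -0.03  -0.024] [ 0.013  0.03  -0.014] [212 276] [245 367]
0.088 53 [ 0.016 -0.007 -0.039] [ 0.018  0.009 -0.034] [215 309] [219 336]
0.1 683 [ 0.015 -0.01  -0.069] [ 0.018  0.012 -0.039] [217 301] [240 344]
0.13 1124 [-0.012 -0.024 -0.119] [ 0.039  0.026 -0.069] [235 243] [315 404]
```

View pics/c3.png

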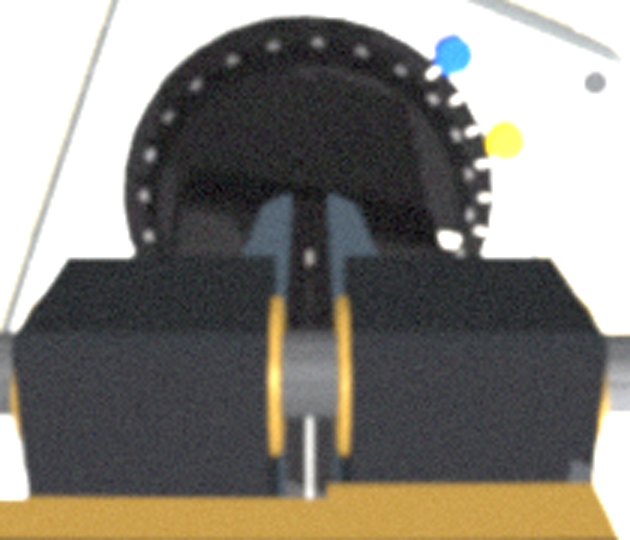

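The wrist view shows the blue finger ends just above the bar, with the lowest visible finger points at z about 0.088. They never straddled it, so the real fingertips end short of the stated TCP. I'll measure the finger ends in tool coordinates from the open-jaw picture w2 as well.

```bash
python3 - <<'E'
from h import *
from meas import pts
c=np.array(camera_info("wrist")["mount"])
for n,y0,y1 in [("w1",.035,.07),("w2",.035,.07),("w3",0,.02)]:
    im,d,C,X=pts(n); W=np.linalg.inv(C[2]); T=W@np.linalg.inv(c)
    Q=(X-T[:3,3])@T[:3,:3]
    m=(d>0)&(d<.3)&(abs(Q[...,1])>y0)&(abs(Q[...,1])<y1)&(abs(Q[...,0])<.03)&(Q[...,2]<.03)
    if n=="w3": m&=(X[...,2]>.0855)
    for s in (-1,1):
        q=Q[m&(s*Q[...,1]>0)]; 
        o=np.argsort(-q[:,2])[:400:50]; print(n,s,len(q),q[o].round(4).tolist())
E
```

```text
w1 -1 18846 [[0.0016, -0.0448, -0.0333], [0.0167, -0.0478, -0.036], [-0.005, -0.0448, -0.0377], [0.0161, -0.0475, -0.0398], [-0.0059, -0.0446, -0.0413], [0.0174, -0.0533, -0.0433], [0.0131, -0.0446, -0.0449], [0.0028, -0.0444, -0.0465]]
w1 1 19519 [[0.0023, 0.0468, -0.0337], [0.0044, 0.0468, -0.0358], [-0.0071, 0.0471, -0.0378], [0.0009, 0.0467, -0.0396], [0.016, 0.0486, -0.0415], [0.005, 0.0466, -0.0432], [-0.0041, 0.0468, -0.0452], [0.0172, 0.051, -0.0467]]
w2 -1 18880 [[0.0093, -0.0449, -0.0331], [0.016, -0.0473, -0.0359], [-0.0004, -0.0444, -0.0378], [0.0018, -0.0444, -0.0397], [0.0087, -0.0447, -0.0414], [0.0155, -0.0449, -0.0432], [-0.0061, -0.0443, -0.0449], [-0.0026, -0.0447, -0.0467]]
w2 1 19547 [[-0.0073, 0.047, -0.0331], [0.0159, 0.0495, -0.0358], [-0.0044, 0.0469, -0.0378], [0.0023, 0.0465, -0.0397], [-0.0053, 0.0466, -0.0414], [0.0172, 0.0526, -0.0432], [0.016, 0.0483, -0.045], [0.0171, 0.0506, -0.0464]]
w3 -1 10400 [[0.0159, -0.0019, -0.0337], [0.0174, -0.0057, -0.0417], [0.0175, -0.0033, -0.047], [0.018, -0.0048, -0.0516], [0.0174, -0.0062, -0.0561], [0.0161, -0.0015, -0.06], [0.0175, -0.0044, -0.0634], [0.0178, -0.0043, -0.0682]]
w3 1 10253 [[0.016, 0.0029, -0.034], [0.0162, 0.0034, -0.0418], [0.0175, 0.0044, -0.047], [0.0161, 0.0038, -0.0513], [0.0177, 0.0079, -0.0556], [0.0175, 0.0062, -0.0593], [0.0176, 0.0051, -0.0625], [0.0178, 0.0055, -0.0656]]
```

The finger ends sit consistently 33 mm behind the reported TCP, open and shut, while heights measured through the same camera are correct. So the real tip is TCP + 33 mm up. I'll turn back with jaws open, then go 33 mm lower (tips at z about 0.061, skirt at 0.055).

```bash
python3 -m inch '[[0,0,0,-7.9,0.2],[0,0,0,-7.9,0.2],[0,0,0,-7.9,0.2],[0,0,0,-7.9,0.2],[0,0,0,-7.9,0.2]]' >/dev/null;  python3 -m inch '[[0,0,0,-7.9,0.2],[0,0,0,-7.9,0.2],[0,0,0,-7.9,0.2],[0,0,0,-7.9,0.2],[0,0,0,-7.9,0.2]]'; python3 -m inch '[[0,0,0,0,0.2]]'
python3 look.py w4; python3 meas.py w4 '[.5172,-.0369]' | head -6
python3 -m inch '[[0,0,12,0,0.2],[0,0,12,0,0.2],[0,0,9,0,0.2],[0,0,0,0,0.2]]'
```

```text
clock: 6.0
tool_pos: [0.517, -0.037, 0.0613]
eef_rot: [-0.236, 3.133, -0.0]
contact_force: [1.1, -0.6, 0.5]
width: 0.0725
clock: 6.1
tool_pos: [0.517, -0.037, 0.0613]
eef_rot: [-0.23, 3.133, -0.0]
contact_force: [0.1, -0.3, -0.4]
width: 0.0731
6.15 [ 0.517  -0.037   0.0613]
blue 88 [378.6 249.6] z-plane [0.5371 0.0098 0.051 ] depth [0.5369 0.0096 0.0515]
orange 266 [185.7 190.6] z-plane [ 0.5121 -0.1408  0.049 ] depth [ 0.5119 -0.1405  0.0498]
skirt z 0.0552
dial centre [ 0.5173 -0.0376] R 0.0404
bar top z 0.0831 1793 centre [ 0.511  -0.0384]
bar dir(line mod pi) -3.006 size [0.0157 0.0499]
white line n 205 angle 0.156 pca -3.003
blue 90 [0.5373 0.0093 0.0508] r 0.0509 ang 1.169
clock: 6.55
tool_pos: [0.5158, -0.0369, 0.0265]
eef_rot: [0.223, -3.131, -0.001]
contact_force: [-1.0, 0.2, 0.5]
width: 0.0729
```

Unturned dial confirmed (0.14). No contact on the way down; close now.

```bash
python3 -m inch '[[0,0,0,0,1],[0,0,0,0,1],[0,0,0,0,1],[0,0,0,0,1],[0,0,0,0,1]]' 25; python3 -m inch '[[0,0,0,0,1],[0,0,0,0,1],[0,0,0,0,1]]'
python3 - <<'E'
from h import *
s=state(); M=R.from_rotvec(s["eef_rot"]).as_matrix(); print(s["tool_pos"],"x ang",np.degrees(np.arctan2(M[1,0],M[0,0])),s["contact_force"],s["torque"],s["width"])
E
```

```text
clock: 7.05
tool_pos: [0.5172, -0.037, 0.0286]
eef_rot: [-0.224, 3.133, -0.0]
contact_force: [0.5, -0.4, -0.1]
width: 0.0359
clock: 7.35
tool_pos: [0.5171, -0.0375, 0.0284]
eef_rot: [-0.226, 3.133, -0.001]
contact_force: [-0.1, -4.4, 0.7]
width: 0.0157
[ 0.51712472 -0.03748837  0.02840282] x ang -171.76423354530309 [-0.0919437  -4.4313276   0.70449095] [-0.58570508 -0.10937958 -0.00270404] 0.015749990529304845
```

Gripped at 15.7 mm. Turn +79°.

```bash
python3 -m inch '[[0,0,0,7.9,1],[0,0,0,7.9,1],[0,0,0,7.9,1],[0,0,0,7.9,1],[0,0,0,7.9,1]]';  python3 -m inch '[[0,0,0,7.9,1],[0,0,0,7.9,1],[0,0,0,7.9,1],[0,0,0,7.9,1],[0,0,0,7.9,1]]';python3 -m inch '[[0,0,0,0,1],[0,0,0,0,1]]'
python3 - <<'E'
from h import *
s=state(); M=R.from_rotvec(s["eef_rot"]).as_matrix(); print(s["tool_pos"],"x ang",np.degrees(np.arctan2(M[1,0],M[0,0])),s["contact_force"],s["torque"],s["width"])
E
python3 -m inch '[[0,0,0,0,0.4],[0,0,0,0,0.4],[0,0,0,0,0.4],[0,0,0,0,0.4]]'; python3 -m inch '[[0,0,-40,0,0.2],[0,0,-40,0,0],[0,0,-40,0,0],[0,0,0,0,0],[0,0,0,0,0]]'; python3 look.py w5;python3 meas.py w5 '[.5172,-.0369]'
```

```text
clock: 7.85
tool_pos: [0.5171, -0.0377, 0.0284]
eef_rot: [0.855, 3.023, -0.002]
contact_force: [-1.2, -9.9, 1.3]
width: 0.016
clock: 8.35
tool_pos: [0.5168, -0.038, 0.0284]
eef_rot: [1.826, 2.556, -0.002]
contact_force: [-3.9, -13.0, 3.2]
width: 0.016
clock: 8.55
tool_pos: [0.5168, -0.0379, 0.0284]
eef_rot: [1.819, 2.561, -0.002]
contact_force: [-2.9, -12.6, 2.5]
width: 0.016
[ 0.51683169 -0.03794227  0.02840143] x ang 109.21193696315488 [ -2.87957331 -12.61419388   2.54861481] [-2.35611759  0.40926864 -0.04068823] 0.016018661549391376
clock: 8.95
tool_pos: [0.517, -0.0369, 0.0283]
eef_rot: [-1.82, -2.561, -0.0]
contact_force: [0.2, 0.6, 0.6]
width: 0.0449
clock: 9.45
tool_pos: [0.5174, -0.037, 0.149]
eef_rot: [1.819, 2.56, 0.001]
contact_force: [0.2, -0.2, -0.3]
width: 0.0848
9.5 [ 0.5166 -0.0369  0.1479]
green 40 [321.5 236.8] z-plane [ 0.5339 -0.0853  0.051 ] depth [ 0.5338 -0.0848  0.0522]
yellow 57 [369.2 174.6] z-plane [ 0.5576 -0.0054  0.051 ] depth [ 0.5572 -0.0051  0.0528]
blue 46 [356.4 153.5] z-plane [0.5377 0.0104 0.051 ] depth [0.5376 0.0105 0.052 ]
skirt z 0.0552
dial centre [ 0.5174 -0.037 ] R 0.0406
bar top z 0.0831 1046 centre [ 0.5166 -0.036 ]
bar dir(line mod pi) 1.898 size [0.0158 0.0592]
white line n 137 angle -1.215 pca 1.903
green 54 [ 0.534  -0.0854  0.051 ] r 0.0512 ang -1.24
yellow 64 [ 0.5577 -0.0054  0.0509] r 0.0512 ang 0.666
blue 55 [0.5377 0.0102 0.0512] r 0.0514 ang 1.165
ball 3 [ 0.5107 -0.1775  0.1004] [ 0.5116 -0.1771  0.1004] [ 0.5097 -0.1779  0.1003]
top z 0.0453 min/max [ 0.4527 -0.097   0.04  ] [0.5826 0.0282 0.0488]
yaw by edges [np.float64(-0.026), np.float64(-0.048)] mid x 0.5172
```

The line is at −1.242 and green at −1.240, so the dial is set. Now the stick: orange at (0.5135,−0.1415) and the dial give the pivot at (0.511,−0.187). I'll shut the fingers, square to the console, pass over, and check before going down behind the ball on the −y side.

```bash
python3 -m inch '[[0,0,-10,7.2,1],[0,0,0,7.2,1],[0,0,0,7.2,1],[-40,0,0,0,1],[-40,0,0,0,1]]'; python3 -m inch '[[-40,0,0,0,1],[-40,0,0,0,1],[-38,0,0,0,1],[0,0,0,0,1],[0,0,0,0,1]]'
python3 - <<'E'
from h import *
s=state(); M=R.from_rotvec(s["eef_rot"]).as_matrix(); print(s["tool_pos"],"x ang",np.degrees(np.arctan2(M[1,0],M[0,0])),s["width"]); print("to go mm",(M.T@(np.r_[.509,-.235,.062]-s["tool_pos"])*1000).round(1))
E
python3 look.py w6; python3 - <<'E'
from h import *
from meas import pts
im,d,C,X=pts("w6"); g=im.max(2)
m=(d>0)&(X[...,2]>.118)&(X[...,2]<.14)&(np.hypot(X[...,0]-.511,X[...,1]+.187)<.03); q=X[m]
A=np.c_[2*q,np.ones(len(q))]; s=np.linalg.lstsq(A,(q**2).sum(1),rcond=None)[0]; print("ball",len(q),s[:3].round(4),"R",np.sqrt(s[3]+s[:3]@s[:3]).round(4),"top",q[:,2].max().round(4))
E
```

```text
clock: 10.0
tool_pos: [0.5127, -0.1171, 0.1566]
eef_rot: [-2.264, -2.175, 0.002]
contact_force: [0.1, 0.1, -0.4]
width: 0.054
clock: 10.5
tool_pos: [0.5077, -0.2348, 0.1567]
eef_rot: [-2.267, -2.171, 0.001]
contact_force: [1.0, 0.9, -0.3]
width: 0.014
[ 0.50771359 -0.23483299  0.1566639 ] x ang 87.51191294479258 0.014032612299461384
to go mm [-0.2  1.5 94.7]
10.55 [ 0.5079 -0.2342  0.1569]
green 69 [343.3  34.7] z-plane [ 0.5343 -0.0864  0.051 ] depth [ 0.5343 -0.0866  0.0516]
blue 260 [195.4 300.7] z-plane [ 0.3511 -0.3638  0.051 ] depth [ 0.3426 -0.3745  0.0346]
orange 168 [323.7  97.4] z-plane [ 0.5135 -0.1422  0.049 ] depth [ 0.5135 -0.1422  0.0497]
ball 1054 [ 0.5116 -0.187   0.1157] R 0.0146 top 0.1311
```

View pics/w6.png

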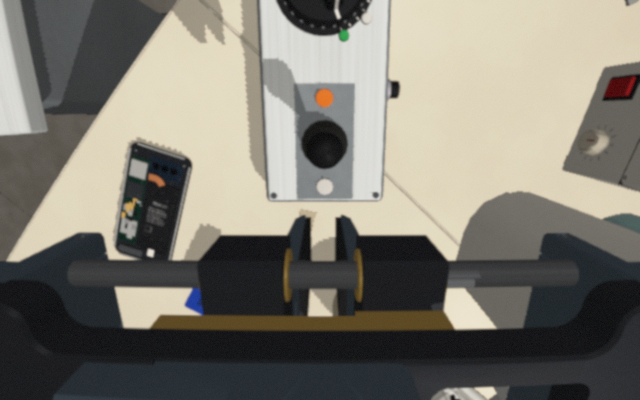

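The ball (325,143) stands at (0.5116,−0.187,0.1157), R 14.6, upright. Orange is at (324,97), white dot at (324,186), and the dial line meets green at (343,35). Descend behind the ball, then push towards orange.

```bash
python3 -m inch '[[0,2,0,0,1],[0,0,40,0,1],[0,0,40,0,1],[0,0,14,0,1],[0,0,0,0,1]]'; python3 -m inch '[[10,0,0,0,1],[10,0,0,0,1],[10,0,0,0,1],[10,0,0,0,1],[8,0,0,0,1]]'; python3 -m inch '[[0,0,0,0,1],[0,0,0,0,1]]'; python3 look.py w7 |head -1
python3 - <<'E'
from h import *
from meas import pts
im,d,C,X=pts("w7"); g=im.max(2)
m=(d>0)&(g<90)&(X[...,2]>.107)&(X[...,2]<.135)&(abs(X[...,0]-.512)<.017)&(abs(X[...,1]+.155)<.03); 
q=X[m]; print(len(q)); m2=np.isfinite(q[:,0])
if len(q): print(q.min(0).round(4),q.max(0).round(4),"edge y->tilt",np.arcsin((q[:,1].max()-.015+.187)/.07).round(3))
E
```

```text
clock: 11.05
tool_pos: [0.5097, -0.2336, 0.0628]
eef_rot: [-2.264, -2.173, 0.002]
contact_force: [-0.2, 0.5, 0.3]
width: 0.0003
clock: 11.55
tool_pos: [0.5129, -0.1861, 0.0648]
eef_rot: [2.266, 2.175, 0.0]
contact_force: [-0.8, -5.9, -3.5]
width: 0.0006
clock: 11.75
tool_pos: [0.5129, -0.1869, 0.0646]
eef_rot: [2.267, 2.175, 0.0]
contact_force: [-0.7, -2.3, 1.4]
width: 0.0006
11.8 [ 0.5129 -0.1871  0.0645]
2904
[ 0.4981 -0.1717  0.107 ] [ 0.5273 -0.1396  0.135 ] edge y->tilt 0.481
```

Tilted about 0.48 rad towards orange. Hold about 2 s, then ease back.

```bash
for i in 1 2 3; do python3 -m inch '[[0,0,0,0,1],[0,0,0,0,1],[0,0,0,0,1],[0,0,0,0,1],[0,0,0,0,1]]' | grep -E 'clock|force'; done; python3 -m inch '[[0,0,0,0,1],[0,0,0,0,1],[0,0,0,0,1],[0,0,0,0,1]]';python3 look.py w8 |head -1
python3 - <<'E'
from h import *
from meas import pts
im,d,C,X=pts("w8"); g=im.max(2)
m=(d>0)&(g<90)&(X[...,2]>.107)&(X[...,2]<.135)&(abs(X[...,0]-.512)<.017)&(abs(X[...,1]+.155)<.03); q=X[m]; print("tilt",np.arcsin((q[:,1].max()-.015+.187)/.07).round(3))
E
python3 -m inch '[[-8,0,0,0,1],[-8,0,0,0,1],[-8,0,0,0,1],[-8,0,0,0,1],[-8,0,0,0,1]]'; python3 -m inch '[[-15,0,0,0,1],[-15,0,0,0,1],[0,0,-40,0,1],[0,0,-40,0,1],[0,0,-20,0,1]]';  python3 -m inch '[[0,0,0,0,1],[0,0,0,0,1]]'; python3 look.py w9; python3 meas.py w9 '[.5172,-.0369]' | head -9
python3 - <<'E'
from h import *
from meas import pts
im,d,C,X=pts("w9")
m=(d>0)&(X[...,2]>.118)&(X[...,2]<.14)&(np.hypot(X[...,0]-.511,X[...,1]+.187)<.03); q=X[m]
A=np.c_[2*q,np.ones(len(q))]; s=np.linalg.lstsq(A,(q**2).sum(1),rcond=None)[0]; print("ball",len(q),s[:3].round(4))
E
```

```text
clock: 12.3
contact_force: [-0.2, -2.2, 0.7]
clock: 12.8
contact_force: [0.8, -2.2, 1.0]
clock: 13.3
contact_force: [0.7, -2.7, 1.5]
clock: 13.7
tool_pos: [0.5127, -0.187, 0.0643]
eef_rot: [-2.267, -2.174, 0.0]
contact_force: [-0.6, -3.5, 2.0]
width: 0.0004
13.75 [ 0.5127 -0.187   0.0643]
tilt 0.48
clock: 14.25
tool_pos: [0.5109, -0.2277, 0.0642]
eef_rot: [-2.268, -2.174, -0.0]
contact_force: [-0.4, 0.1, 0.4]
width: 0.0009
clock: 14.75
tool_pos: [0.5108, -0.2586, 0.1675]
eef_rot: [2.266, 2.172, 0.001]
contact_force: [-0.7, -0.1, 0.7]
width: 0.0004
clock: 14.95
tool_pos: [0.5096, -0.2575, 0.1641]
eef_rot: [2.268, 2.174, 0.0]
contact_force: [-0.5, 0.9, 0.1]
width: 0.0001
15.0 [ 0.5092 -0.2571  0.1634]
green 70 [340.   11.2] z-plane [ 0.5343 -0.0867  0.051 ] depth [ 0.5343 -0.087   0.052 ]
blue 671 [215.4 248. ] z-plane [ 0.3844 -0.3231  0.051 ] depth [ 0.3774 -0.3306  0.0338]
blue 432 [213.4 296.7] z-plane [ 0.3728 -0.3866  0.051 ] depth [ 0.3658 -0.3967  0.0352]
orange 170 [320.7  74.2] z-plane [ 0.5136 -0.1423  0.049 ] depth [ 0.5136 -0.1424  0.0496]
skirt z 0.0512
dial centre [ 0.51
[... 918 characters left out ...]
qrt(12*w).round(4))
  c *= np.true_divide(1, fact)
  c *= np.true_divide(1, fact)
meas.py:18: RuntimeWarning: Mean of empty slice.
  wl=bt&(g>120); L=X[wl][:,:2]; m=L.mean(0)-B[:,:2].mean(0); print("white line n",len(L),"angle",np.arctan2(m[1],m[0]).round(3),"pca",end=' ')
meas.py:19: RuntimeWarning: Degrees of freedom <= 0 for slice
  w,v=np.linalg.eigh(np.cov(L.T)); print(np.arctan2(v[1,1],v[0,1]).round(3))
Traceback (most recent call last):
  File "meas.py", line 30, in <module>
    t=T[np.abs(T[:,1]-y)<.0025]; es.append([y,t[:,0].min(),t[:,0].max()])
                                              ~~~~~~~~~~^^
ValueError: zero-size array to reduction operation minimum which has no identity
```

View pics/w9.png

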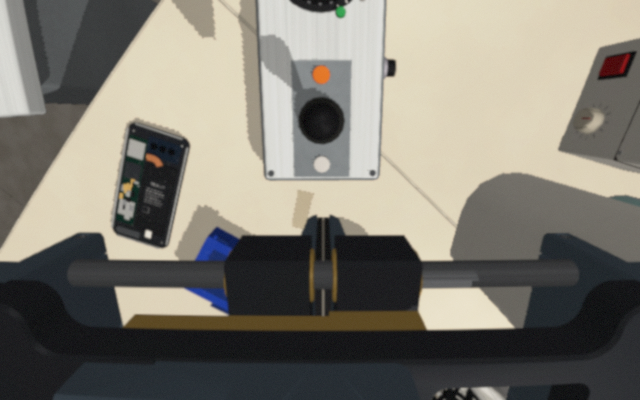

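The ball is back upright at (321,121), centre (0.5117,−0.187,0.1156), and the fingers are clear. The dial is out of this view, so I'll rise for one last dial reading.

```bash
python3 -m inch '[[0,0,-40,0,1],[40,0,-30,0,1],[40,0,0,0,1],[40,0,0,0,1],[0,0,0,0,1]]'; python3 -m inch '[[0,0,0,0,1],[0,0,0,0,1]]' >/dev/null; python3 look.py w10|head -1; python3 meas.py w10 '[.5172,-.0369]'|head -7
```

```text
clock: 15.5
tool_pos: [0.5141, -0.1338, 0.2329]
eef_rot: [-2.263, -2.176, 0.001]
contact_force: [0.4, 0.1, -0.7]
width: 0.0003
15.75 [ 0.5146 -0.1379  0.2336]
skirt z 0.0551
dial centre [ 0.5174 -0.0372] R 0.0404
bar top z 0.083 783 centre [ 0.5171 -0.0368]
bar dir(line mod pi) 1.91 size [0.0158 0.0592]
white line n 132 angle -1.207 pca 1.901
green 35 [ 0.5345 -0.0855  0.0508] r 0.0513 ang -1.232
yellow 50 [ 0.558  -0.0059  0.0509] r 0.0512 ang 0.656
```

Line −1.232/−1.241, green −1.232: set.

```bash
python3 -c "
from cell import *
print(close_job())"
```

```text
the job is handed in; nothing more can be done
None
```

The dial is set on the green stud, and the stick was pushed towards orange, held and released. I handed the job in at about 16 s, with no verdict reported.

- **Dial:** I turned it about 79° clockwise by its bar. The last check read the line at −1.23 to −1.24 rad and the green stud at −1.23 rad, so they agree to about 0.01 rad.
- **Stick:** I pushed it about 0.48 rad towards the orange dot with shut fingers from the white-dot side, and held it about 2.2 s. I then eased it back. Afterwards the ball was at the same place as before, within 0.1 mm, so it is upright. It was never pushed towards the white dot.
- **Failed first grasp:** The first grip closed on nothing above the bar. The finger ends measured 33 mm short of the stated TCP, so I went 33 mm lower and the second grip held at 16 mm. The dial did not move in the first try.
- **Forces and other things:** The highest wrist force in the readings was about 13 N, while turning the dial. The arm stayed clear of the tub, case and carton. I did not measure their positions again at the end.

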